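# Tip the hardware tray so the bag feet gather at its pouring corner, and hold it

### The job

The blue tray holds the last six brass bag feet, scattered over its floor, and the leatherworker wants to pick them up together. Grip the tray and, where it stands, tip it up on its pouring corner (the low, cut-off corner, which stays down on the bench) to a slope of about 35 degrees, until all six feet have slid together into that corner (rock it a little if one hangs back), without spilling any; the program finishes while the gripper still holds the tray tilted and still. Leave the grey tray and everything else on the bench alone.

Things in the scene. Friction and masses are not known exactly. Their poses are not given: they have to be found in the camera images.
- tray_centre (a point): Centre, half-way up (30 mm), of the loose blue plastic tray, 0.24 to 0.39 kg, flat on the bench. Body 200 (its x) by 150 (its y) by 60 mm (z, up), walls and floor 4 mm. Its (-x, -y) corner is cut off at 45 degrees, 40 mm off each side; the 57 mm wide wall across it, the pouring lip, is only 26 mm tall. The other walls carry a rim band at the top (see tray_hold).
- tray_lip (a point): Foot of the pouring lip: middle of its inner face, on the tray's floor, 4 mm above the underside. x axis: level, from the lip into the tray, square to the lip (45 degrees between the tray's x and y); y along the lip; z as the tray's. The lip's outer lower edge, on which the tray tips up, lies 4 mm behind (-x) and 4 mm below. It faces the robot to within about 70 degrees.
- tray_hold (a point): A good place to hold: middle of the rim band on the blue tray's +y wall, 55 mm towards +x from that wall's middle (45 mm short of the corner opposite the lip); axes as the tray's. The band is flat-sided, 12 mm thick (along y here; 8 mm of it outside the 4 mm wall) and 16 mm deep, its top 8 mm above this point, with room for fingers on both sides.
- tray_far (a point): Underside of the blue tray at the corner opposite the pouring lip; on the bench when the tray stands flat.
- buckle_tray: Bystander, leave it alone: a grey tray of the same shape and size as the blue one, 0.9 kg, with steel buckles in it. Origin: centre of its underside. It stands beside the blue tray, on either side.
- table: The wooden bench. Its top is the work surface, at height 0.
- glue_jar: Bystander, leave it alone: amber glass jar with a dark lid, 68 mm across, 95 mm tall, loose. Origin: centre of its underside.
- mallet: Bystander, leave it alone: white-headed mallet lying flat, 240 mm long, 48 mm tall, loose. Origin: on the handle at the bench, head towards +x.
- skiving_knife: Bystander, leave it alone: knife with red grip lying flat, 215 mm long, 12 mm tall, loose. Origin: near its middle at the bench.
- punch_block: Bystander, leave it alone: dark block 70 by 160 by 50 mm with steel punches standing to 96 mm, fixed. Origin: centre of its underside.
- insole_stack: Bystander, leave it alone: stack of dark insoles 235 by 84 mm, 37 mm tall, fixed. Origin: near the middle of its underside.
- foot0_c (a point): Centre of brass bag foot 1 of 6: a loose domed brass button 20 mm across, 8 mm tall, 12 g, lying flat in the blue tray. The tray is slick inside: feet start to slide at a slope of 10 to 14 degrees, and run along the side walls into the low corner from about 25 degrees.
- foot1_c (a point): Centre of brass bag foot 2 of 6: a loose domed brass button 20 mm across, 8 mm tall, 12 g, lying flat in the blue tray.
- foot2_c (a point): Centre of brass bag foot 3 of 6: a loose domed brass button 20 mm across, 8 mm tall, 12 g, lying flat in the blue tray.
- foot3_c (a point): Centre of brass bag foot 4 of 6: a loose domed brass button 20 mm across, 8 mm tall, 12 g, lying flat in the blue tray.
- foot4_c (a point): Centre of brass bag foot 5 of 6: a loose domed brass button 20 mm across, 8 mm tall, 12 g, lying flat in the blue tray.
- foot5_c (a point): Centre of brass bag foot 6 of 6: a loose domed brass button 20 mm across, 8 mm tall, 12 g, lying flat in the blue tray.

How it is judged:
By the outcome, as a careful person would: the job done as asked, in the order asked, and still so for the second after the job is handed in, while the arm keeps its last pose, push and grip.
It also fails if it takes over 38 s, if anything falls off the work surface, if the arm or the gripper's body presses on something with over 40 N, if the wrist force passes 120 N, or if a joint passes its speed limit or range.

### The arm

A 6-joint arm with a two-finger parallel gripper is mounted at the origin on the work surface. World frame = base frame: x ahead of the robot, y to its left, z up, the work surface at z = 0. Lengths are in m, angles in rad, forces in N, time in s.
With the tool pointing down it reaches from about 0.325 to 0.775 m from the base axis. Payload 5.5 kg.
Tool frame: the origin (TCP) lies between the finger pads; the fingertips stand 22 mm ahead of it and the grasp point (between the pads) lies 3 mm ahead of it; y points along the fingers, z is the direction in which the jaws open and shut, and the axes are right-handed (so a half turn about y gives the same grasp; the last joint's range is limited). The gripper opens to 88 mm and grips with 3 to 60 N. Pads are 20 mm wide; open, the fingers measure 115 mm over their backs; the gripper's body (75 mm by 178 mm) begins 61 mm behind the grasp point.
Start: joints at [-1.171, 0.091, 1.231, -0, 1.82, -0.057], TCP at [0.265, -0.538, 0.245] pointing down, gripper open.
Joint ranges: [-2.87, 2.87], [-0.86, 2.18], [0.17, 2.46], [-1.51, 4.65], [0.06, 2.69], [-2.65, 2.65]. Speed limits (rad/s): [2.57, 2.57, 3.01, 3.14, 3.14, 3.14].

### API

Orientations are given as a unit quaternion [x, y, z, w].
In Python, from plant import bot gives the robot as it stands.
- The arm moves only by the tool arm_command, never from a script. Its argument "increments" is a list of rows, each a list of 7 numbers: the shift along the tool's x, y, z in m, then the turn, a rotation vector about the tool's x, y, z in degrees, then the gripper's target within -1 to 1 (shut at 1, half-way at 0, fully open at -1). In form: [[dx, dy, dz, ax, ay, az, fingers], ...]. A call has 1 to 20 rows; each row is the pose to reach, as a shift and turn from the pose commanded when the call began, along the tool's axes at that moment; what a row does not reach only later rows make up. A row lasts 1/8 s, in which the tool goes at most 62.5 mm and 10.7 degrees, less where a joint would pass 70% of its speed; a pose out of reach is approached as far as the arm can. A call with a gripper value outside its range is refused whole. The fingers move at their own pace and stop on an object; "grip_force" is the grip in N (left out, the last holds). Time passes only in rows, so rows that repeat a pose let the fingers close. It gives the time, the measured TCP pose, the force and the opening at its end, in the units of the state.
- bot.sense(): the state, without advancing time (a new reading comes with each control period).
- bot.read_camera(name): name is "scene" or "top" or "wrist"; returns the picture (384x512x3 uint8, red, green, blue); there is no depth.
- bot.calibration(name): a dict with "fx", "fy", "cx", "cy" (pixels), "k1" (the pictures are not rectified: a ray, as slopes to the right and down, at radius r is drawn at 1 + k1 r^2 times it, then the intrinsics apply), "camera_from_world" (4x4, takes a point from world to camera coordinates); the wrist camera has in their place "T_tool_cam" (4x4, takes a point from camera to tool coordinates, whose origin is the TCP and whose axes are the tool frame's). Camera axes: x right, y down, z forward; pixel columns grow to the right and rows downward; lengths in m; the calibration is good to about 2 mm. A picture is of the moment at which its call begins: read the wrist's pose just before it. calibration takes no time and is no camera call.
- bot.job_done(): hands the job in, once; it reports no verdict.
The state is a dict: "time_s": time; "joint_pos": joint angles; "joint_vel": joint speeds; "joint_torque": joint torques, N m; "position": TCP position; "eef_rot": TCP orientation; "ft_force": force on the tool from outside, world axes, zero at the start; "wrist_torque": the same for the moment, N m; "opening": finger opening in m.
Only numpy, scipy, OpenCV 4.12 (cv2) and the standard library are available. Lean on these libraries where they do the work, as an engineer would, in place of code of your own. Each camera call takes 0.05 s, during which the arm holds its last target. There are 200 camera calls.

## Working session

There is one attempt and no reset: what is moved stays moved. The work goes in short steps, Python scripts to look and compute and a tool call to move; the robot and the scene stay as the last step left them, time stands still between calls to the robot, and variables do not carry over. Pictures are saved under pics/ and viewed, about 8 in all and at most 12, crops included, and the job is handed in when it is done.

Besides the shell and the picture viewer there is one more tool, called after "Call:" as name([rows], argument=value, ...), one row to a line, values as JSON. arm_command: Moves the arm, as the interface text tells. Its arguments: {"type":"object","properties":{"increments":{"type":"array","items":{"type":"array","items":{"type":"number"}}},"grip_force":{"type":"number"}},"required":["increments"]}

```bash
mkdir -p pics; ls; python3 - <<'E'
from plant import bot
import cv2,numpy as np
s=bot.sense();print(s)
for n in("top","scene"):
    im=bot.read_camera(n);cv2.imwrite(f"pics/{n}0.png",im[:,:,::-1]);c=bot.calibration(n);print(n,{k:np.round(v,4).tolist() for k,v in c.items()})
print(bot.calibration("wrist"))
E
```

```text
pics
{'time_s': 0.0, 'joint_pos': array([-1.17071787e+00,  9.18446620e-02,  1.23186690e+00, -1.16649931e-05,
        1.81980403e+00, -5.67054629e-02]), 'joint_vel': array([-0.00053376, -0.00167041, -0.00075661, -0.00060112,  0.00115307,
        0.00012258]), 'joint_torque': array([ 1.04276998e-03, -4.46439028e+01, -4.06448328e+01,  6.97997329e-02,
        2.93897011e-02, -1.57298828e-04]), 'position': array([ 0.2645314 , -0.53825475,  0.24352607]), 'eef_rot': array([-0.16021616,  0.68941354, -0.68807517,  0.15997598]), 'ft_force': array([ 0.43149746,  0.08237859, -0.07400119]), 'wrist_torque': array([ 0.00373742, -0.05946664, -0.0263461 ]), 'opening': 0.08765444072872007}
top {'fx': 401.0312, 'fy': 401.0312, 'cx': 253.7173, 'cy': 187.6093, 'k1': 0.0237, 'camera_from_world': [[-0.0134, -0.9999, -0.0035, 0.0055], [-0.988, 0.0137, -0.154, 0.5527], [0.154, 0.0014, -0.9881, 1.5267], [0.0, 0.0, 0.0, 1.0]]}
scene {'fx': 359.2015, 'fy': 359.2015, 'cx': 259.6034, 'cy': 189.4136, 'k1': 0.0307, 'camera_from_world': [[-0.7212, 0.6925, 0.0157, 0.4119], [0.4867, 0.5228, -0.6998, -0.2331], [-0.4929, -0.4971, -0.7141, 1.442], [0.0, 0.0, 0.0, 1.0]]}
{'fx': 274.39425098652407, 'fy': 274.39425098652407, 'cx': 256.4965200830528, 'cy': 190.35058601346967, 'k1': -0.020577978495528733, 'T_tool_cam': array([[ 1.03439071e-03,  9.62048825e-01,  2.72875410e-01,
        -7.58105441e-02],
       [ 7.65823049e-04, -2.72876238e-01,  9.62048841e-01,
        -1.39688865e-01],
       [ 9.99999172e-01, -7.86160106e-04, -1.01901981e-03,
        -1.72197983e-04],
       [ 0.00000000e+00,  0.00000000e+00,  0.00000000e+00,
         1.00000000e+00]])}
```

View pics/top0.png

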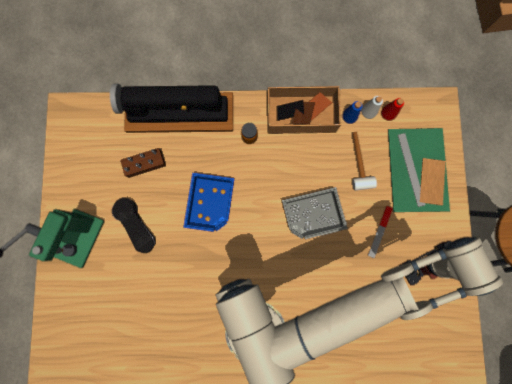

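View pics/scene0.png

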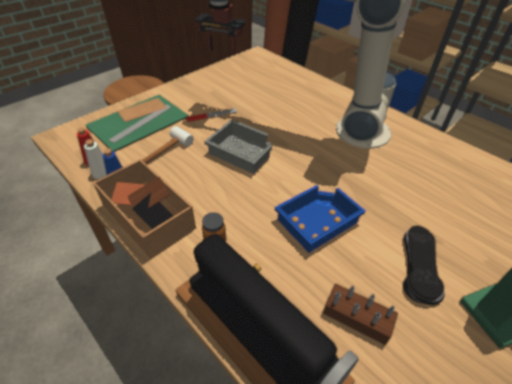

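```bash
cat > h.py <<'E'
from plant import bot
import cv2,numpy as np
from scipy.spatial.transform import Rotation as R
def cam(n,s=None):
    c=bot.calibration(n)
    if n=="wrist":
        T=np.eye(4);T[:3,:3]=R.from_quat(s['eef_rot']).as_matrix();T[:3,3]=s['position'];W=T@c['T_tool_cam']
    else: W=np.linalg.inv(c['camera_from_world'])
    return c,W
def ray(n,px,z,s=None):
    c,W=cam(n,s);px=np.atleast_2d(px).astype(float)
    d=(px-[c['cx'],c['cy']])/[c['fx'],c['fy']];u=d.copy()
    for _ in range(10):u=d/(1+c['k1']*(u**2).sum(1,keepdims=True))
    v=np.c_[u,np.ones(len(u))]@W[:3,:3].T;o=W[:3,3]
    z=np.asarray(z,float)
    return o+v*((z-o[2])/v[:,2])[:,None]
def proj(n,P,s=None):
    c,W=cam(n,s);q=(np.atleast_2d(P)-W[:3,3])@W[:3,:3];u=q[:,:2]/q[:,2:]
    u=u*(1+c['k1']*(u**2).sum(1,keepdims=True));return u*[c['fx'],c['fy']]+[c['cx'],c['cy']]
def blue(im):
    h=cv2.cvtColor(im,cv2.COLOR_RGB2HSV);m=cv2.inRange(h,(105,120,40),(125,255,255))
    m=cv2.morphologyEx(m,cv2.MORPH_CLOSE,np.ones((3,3)))
    cs,_=cv2.findContours(m,cv2.RETR_EXTERNAL,cv2.CHAIN_APPROX_NONE);return max(cs,key=cv2.contourArea)
E
python3 - <<'E'
from h import *
im=cv2.imread("pics/top0.png")[:,:,::-1]
big=cv2.resize(im,None,fx=4,fy=4,interpolation=cv2.INTER_CUBIC)
h=cv2.cvtColor(big,cv2.COLOR_RGB2HSV)
m=cv2.inRange(h,(105,120,40),(125,255,255));m[:, :650]=0;m[:,1050:]=0;m[:600]=0;m[1000:]=0
m=cv2.morphologyEx(m,cv2.MORPH_CLOSE,np.ones((9,9)))
cs,_=cv2.findContours(m,cv2.RETR_EXTERNAL,cv2.CHAIN_APPROX_NONE);c=max(cs,key=cv2.contourArea)
ap=cv2.approxPolyDP(cv2.convexHull(c),12,True)[:,0]
px=(ap+.5)/4-.5
P=ray("top",px,np.full(len(px),.06))
print(np.c_[px,P].round(3))
w=ray("top",(c[:,0]+.5)/4-.5,np.full(len(c),.06))[:,:2]
print(cv2.minAreaRect((w*1000).astype(np.float32)))
E
```

```text
[[2.33125e+02 1.78125e+02 5.88000e-01 7.70000e-02 6.00000e-02]
 [2.25375e+02 2.23125e+02 4.14000e-01 1.08000e-01 6.00000e-02]
 [2.12375e+02 2.30625e+02 3.87000e-01 1.58000e-01 6.00000e-02]
 [1.83875e+02 2.26375e+02 4.04000e-01 2.66000e-01 6.00000e-02]
 [1.92625e+02 1.73125e+02 6.10000e-01 2.35000e-01 6.00000e-02]]
((496.06915283203125, 171.537109375), (163.0093231201172, 214.00283813476562), 81.27011108398438)
```

```bash
cat >> h.py <<'E'
def tgt(pos,yaw,flip=1,tilt=0,axis=None):
    "tool pose: y down, z = flip*tray y"
    zt=flip*np.array([-np.sin(yaw),np.cos(yaw),0]);yt=np.array([0,0,-1.]);M=np.c_[np.cross(yt,zt),yt,zt]
    if tilt: M=R.from_rotvec(np.radians(tilt)*np.array(axis)).as_matrix()@M
    return np.array(pos,float),M
def inc(s,p,M):
    T=R.from_quat(s['eef_rot']).as_matrix()
    return np.r_[T.T@(p-s['position'])*1000,R.from_matrix(T.T@M).as_rotvec(degrees=True)].round(2)
E
python3 - <<'E'
from h import *
s=bot.sense();print(R.from_quat(s['eef_rot']).as_matrix().round(2))
for f in(1,-1):print(inc(s,*tgt([.562,.239,.20],np.radians(-8.7),f)))
E
```

```text
[[-0.9  -0.    0.44]
 [-0.44  0.   -0.9 ]
 [-0.   -1.   -0.  ]]
[-6.0976e+02  4.4690e+01 -5.6631e+02  3.0000e-02 -1.4513e+02 -1.3000e-01]
[-6.0976e+02  4.4690e+01 -5.6631e+02  1.0000e-01  3.4870e+01  2.0000e-02]
```

Call:
arm_command([
  [-0.2, 0.01, -0.19, 0, -48, 0, -1],
  [-0.2, 0.01, -0.19, 0, -48, 0, -1],
  [-0.2, 0.01, -0.19, 0, -48, 0, -1],
  [-0.2, 0.01, -0.19, 0, -48, 0, -1],
  [-0.4, 0.02, -0.38, 0, -96, 0, -1],
  [-0.4, 0.02, -0.38, 0, -96, 0, -1],
  [-0.4, 0.02, -0.38, 0, -96, 0, -1],
  [-0.4, 0.02, -0.38, 0, -96, 0, -1],
  [-0.4, 0.02, -0.38, 0, -96, 0, -1],
  [-0.61, 0.045, -0.566, 0, -145, 0, -1],
  [-0.61, 0.045, -0.566, 0, -145, 0, -1],
  [-0.61, 0.045, -0.566, 0, -145, 0, -1],
  [-0.61, 0.045, -0.566, 0, -145, 0, -1],
  [-0.61, 0.045, -0.566, 0, -145, 0, -1],
  [-0.61, 0.045, -0.566, 0, -145, 0, -1],
  [-0.61, 0.045, -0.566, 0, -145, 0, -1],
  [-0.61, 0.045, -0.566, 0, -145, 0, -1],
])

```text
time_s: 2.22
position: [0.5624, 0.2373, 0.2002]
eef_rot: [-0.705, 0.055, -0.055, 0.705]
ft_force: [0.2, -0.4, 0.4]
opening: 0.0878
```

```bash
python3 - <<'E'
from h import *
s=bot.sense();im=bot.read_camera("wrist");print(s['time_s'],s['position'],s['joint_pos'].round(2),inc(s,*tgt([.562,.239,.20],np.radians(-8.7),1)))
np.save("s1.npy",np.r_[s['position'],s['eef_rot']])
v=im[:,:,::-1].copy()
y=np.radians(-8.7);Rz=np.array([[np.cos(y),-np.sin(y)],[np.sin(y),np.cos(y)]])
def W(a,z):return np.r_[Rz@np.array(a)+[.496,.1715],z]
for a,z in[((.108,.083),.06),((-.108,.083),.06),((.108,-.083),.06),((.055,.077),.052),((-.08,-.055),0)]:
    p=proj("wrist",W(a,z),s)[0];print(a,p.round(1));cv2.circle(v,tuple(int(t) for t in p),3,(0,0,255),1)
cv2.imwrite("pics/w1raw.png",im[:,:,::-1]);cv2.imwrite("pics/w1.png",v)
E
```

```text
2.225 [0.56240548 0.23731494 0.20015717] [ 0.34  0.11  1.28 -0.    1.74 -1.07] [-0.66  0.16  1.6  -0.   -0.26  0.03]
(0.108, 0.083) [263.1 231. ]
(-0.108, 0.083) [263.3   9.5]
(0.108, -0.083) [114.1 231.6]
(0.055, 0.077) [257.4 182.8]
(-0.08, -0.055) [140.8  57.4]
```

View pics/w1.png

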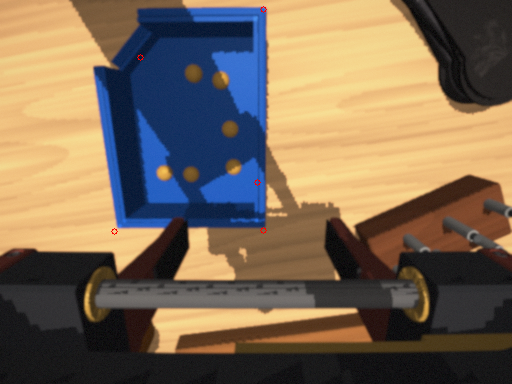

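```bash
python3 - <<'E'
from h import *
a=np.load("s1.npy");s={'position':a[:3],'eef_rot':a[3:]}
im=cv2.imread("pics/w1raw.png")[:,:,::-1]
c=blue(im)[:,0].astype(float)
def side(sel,name):
    P=ray("wrist",c[sel],np.full(sel.sum(),.06),s)[:,:2]
    vx,vy,x,y=cv2.fitLine(P.astype(np.float32),cv2.DIST_HUBER,0,.001,.001)[:,0]
    ang=np.degrees(np.arctan2(vy,vx));print(name,ang.round(2),x.round(4),y.round(4),sel.sum());return ang,np.array([x,y])
x,y=c.T
r=side((x>255)&(y>20)&(y<215),"+y edge")
b=side((y>220)&(x>130)&(x<240),"+x edge")
t=side((y<16)&(x>160)&(x<255),"-x edge")
l=side((x<122)&(y>80)&(y<210),"-y edge")
yaw=np.radians(-8.7)
for i in range(2):
    ex=np.array([np.cos(yaw),np.sin(yaw)]);ey=np.array([-ex[1],ex[0]])
    print("along x",ex@b[1],ex@t[1],"along y",ey@r[1],ey@l[1]); 
    cx=(ex@b[1]+ex@t[1])/2;cy=(ey@r[1]+ey@l[1])/2;C=ex*cx+ey*cy
    H=C+.055*ex+ey*(ey@r[1]-cy-.006);print("C",C,"hold",H,np.degrees(yaw))
    yaw=np.radians(r[0]) if abs(r[0])<90 else np.radians(r[0]-180)
# feet
print(ray("top",[[142,160]],[.096]))
E
```

```text
+y edge -8.93 0.4832 0.2588 194
+x edge 81.04 0.5975 0.1626 98
-x edge 81.55 0.393 0.2205 94
-y edge -8.79 0.4977 0.0927 129
along x 0.565992216223094 0.35514655375122317 along y 0.32889305528205304 0.16694810473942617
C [0.49277069 0.17540187] hold [0.55847825 0.24119236] -8.7
along x 0.5650014 0.35405412 along y 0.3306131 0.16882427
C [0.49270594 0.17540258] hold [0.5586593 0.2408573] -8.92509
[[0.65705804 0.42284891 0.096     ]]
```

```bash
python3 - <<'E'
from h import *
s=bot.sense();print(inc(s,*tgt([.559,.242,.055],np.radians(-8.9),1)))
E
```

```text
[-4.2300e+00  1.4531e+02  3.9900e+00 -2.0000e-02 -5.0000e-02  5.0000e-02]
```

Call:
arm_command([
  [-0.004, 0.04, 0.004, 0, 0, 0, -1],
  [-0.004, 0.08, 0.004, 0, 0, 0, -1],
  [-0.004, 0.11, 0.004, 0, 0, 0, -1],
  [-0.004, 0.13, 0.004, 0, 0, 0, -0.4],
  [-0.004, 0.145, 0.004, 0, 0, 0, -0.4],
  [-0.004, 0.145, 0.004, 0, 0, 0, 0.2],
  [-0.004, 0.145, 0.004, 0, 0, 0, 0.5],
  [-0.004, 0.145, 0.004, 0, 0, 0, 1],
  [-0.004, 0.145, 0.004, 0, 0, 0, 1],
  [-0.004, 0.145, 0.004, 0, 0, 0, 1],
  [-0.004, 0.145, 0.004, 0, 0, 0, 1],
], grip_force=45)

```text
time_s: 3.65
position: [0.5591, 0.243, 0.0548]
eef_rot: [0.705, -0.054, 0.054, -0.705]
ft_force: [2.6, -1.6, 0.8]
opening: 0.0118
```

```bash
python3 - <<'E'
from h import *
s=bot.sense();print(s['time_s'],s['position'],s['opening'],s['ft_force'],s['wrist_torque'],inc(s,*tgt([.559,.242,.055],np.radians(-8.9),1)))
E
```

```text
3.65 [0.55912859 0.24297398 0.05476165] 0.011757563975440128 [ 2.62378651 -1.55871448  0.81957953] [-0.33364274 -0.28176973  0.27679629] [ 0.02 -0.24 -0.98  0.02  0.08  0.01]
```

```bash
python3 - <<'E'
from h import *
n=np.array([1,0,1])/2**.5;u=np.array([0,-1,0]);ax=np.cross(n,u)
r=.1885*n+.055*u
for d in [1,2,3,4,5,6,7,8,9,10,12,13.5,15,16.5,18,20,22]:
    v=np.radians(d)*ax;print(d,((R.from_rotvec(v).as_matrix()-np.eye(3))@r).round(4),(d*ax[0]).round(2))
E
```

```text
1 [-0.0007 -0.0033 -0.0007] 0.71
2 [-0.0014 -0.0065 -0.0014] 1.41
3 [-0.0022 -0.0098 -0.0022] 2.12
4 [-0.003 -0.013 -0.003] 2.83
5 [-0.0039 -0.0162 -0.0039] 3.54
6 [-0.0048 -0.0194 -0.0048] 4.24
7 [-0.0057 -0.0226 -0.0057] 4.95
8 [-0.0067 -0.0257 -0.0067] 5.66
9 [-0.0077 -0.0288 -0.0077] 6.36
10 [-0.0088 -0.0319 -0.0088] 7.07
12 [-0.011 -0.038 -0.011] 8.49
13.5 [-0.0128 -0.0425 -0.0128] 9.55
15 [-0.0146 -0.0469 -0.0146] 10.61
16.5 [-0.0165 -0.0513 -0.0165] 11.67
18 [-0.0185 -0.0556 -0.0185] 12.73
20 [-0.0213 -0.0612 -0.0213] 14.14
22 [-0.0243 -0.0666 -0.0243] 15.56
```

Call:
arm_command([
  [-0.0007, -0.0033, -0.0007, 0.71, 0, -0.71, 1],
  [-0.0014, -0.0065, -0.0014, 1.41, 0, -1.41, 1],
  [-0.0022, -0.0098, -0.0022, 2.12, 0, -2.12, 1],
  [-0.003, -0.013, -0.003, 2.83, 0, -2.83, 1],
  [-0.0039, -0.0162, -0.0039, 3.54, 0, -3.54, 1],
  [-0.0048, -0.0194, -0.0048, 4.24, 0, -4.24, 1],
  [-0.0057, -0.0226, -0.0057, 4.95, 0, -4.95, 1],
  [-0.0067, -0.0257, -0.0067, 5.66, 0, -5.66, 1],
  [-0.0067, -0.0257, -0.0067, 5.66, 0, -5.66, 1],
])

```text
time_s: 4.78
position: [0.5514, 0.2375, 0.0808]
eef_rot: [-0.671, 0.017, -0.092, 0.736]
ft_force: [0.1, 0.3, -1.2]
opening: 0.0115
```

```bash
python3 - <<'E'
from h import *
s=bot.sense();print(s['time_s'],s['position'],s['opening'],s['ft_force'],s['wrist_torque'])
cv2.imwrite("pics/w2.png",bot.read_camera("wrist")[:,:,::-1])
E
```

```text
4.775 [0.5514332  0.23748156 0.08075611] 0.01151968472441471 [ 0.14990983  0.28726165 -1.24051906] [-0.07713446 -0.00593338  0.03824583]
```

View pics/w2.png

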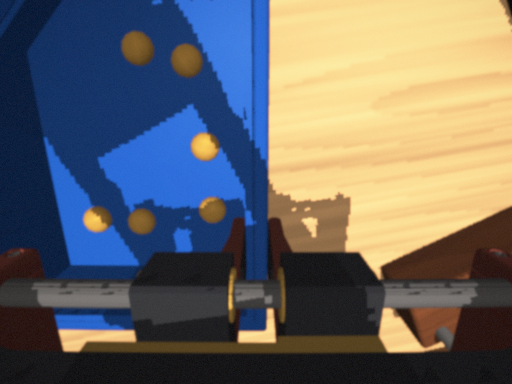

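Call:
arm_command([
  [-0.0007, -0.0033, -0.0007, 0.71, 0, -0.71, 1],
  [-0.0014, -0.0065, -0.0014, 1.41, 0, -1.41, 1],
  [-0.0022, -0.0098, -0.0022, 2.12, 0, -2.12, 1],
  [-0.003, -0.013, -0.003, 2.83, 0, -2.83, 1],
  [-0.003, -0.013, -0.003, 2.83, 0, -2.83, 1],
  [-0.0039, -0.0162, -0.0039, 3.54, 0, -3.54, 1],
  [-0.0039, -0.0162, -0.0039, 3.54, 0, -3.54, 1],
  [-0.0039, -0.0162, -0.0039, 3.54, 0, -3.54, 1],
  [-0.0048, -0.0194, -0.0048, 4.24, 0, -4.24, 1],
  [-0.0048, -0.0194, -0.0048, 4.24, 0, -4.24, 1],
  [-0.0048, -0.0194, -0.0048, 4.24, 0, -4.24, 1],
  [-0.0057, -0.0226, -0.0057, 4.95, 0, -4.95, 1],
  [-0.0057, -0.0226, -0.0057, 4.95, 0, -4.95, 1],
  [-0.0067, -0.0257, -0.0067, 5.66, 0, -5.66, 1],
  [-0.0067, -0.0257, -0.0067, 5.66, 0, -5.66, 1],
  [-0.0077, -0.0288, -0.0077, 6.36, 0, -6.36, 1],
  [-0.0077, -0.0288, -0.0077, 6.36, 0, -6.36, 1],
  [-0.0088, -0.0319, -0.0088, 7.07, 0, -7.07, 1],
  [-0.0088, -0.0319, -0.0088, 7.07, 0, -7.07, 1],
  [-0.0088, -0.0319, -0.0088, 7.07, 0, -7.07, 1],
])

```text
time_s: 7.32
position: [0.5379, 0.2276, 0.1103]
eef_rot: [-0.624, -0.03, -0.138, 0.768]
ft_force: [0.5, 0.2, -0.3]
opening: 0.0115
```

```bash
python3 - <<'E'
from h import *
s=bot.sense();print(s['time_s'],s['position'],s['opening'],s['ft_force'],s['wrist_torque'],s['joint_pos'].round(2))
a=R.from_quat(s['eef_rot']).as_matrix();print(np.degrees(np.arccos(-a[2,1])))
E
```

```text
7.325 [0.5379476  0.22760322 0.11029036] 0.01152629335087782 [ 0.52576047  0.23182569 -0.30502864] [-0.06112955  0.15584303  0.06918937] [ 0.28 -0.2   1.77  0.11  1.27 -1.15]
18.01805838172597
```

Call:
arm_command([
  [-0.0007, -0.0033, -0.0007, 0.71, 0, -0.71, 1],
  [-0.0014, -0.0065, -0.0014, 1.41, 0, -1.41, 1],
  [-0.0022, -0.0098, -0.0022, 2.12, 0, -2.12, 1],
  [-0.003, -0.013, -0.003, 2.83, 0, -2.83, 1],
  [-0.0039, -0.0162, -0.0039, 3.54, 0, -3.54, 1],
  [-0.0048, -0.0194, -0.0048, 4.24, 0, -4.24, 1],
  [-0.0057, -0.0226, -0.0057, 4.95, 0, -4.95, 1],
  [-0.0067, -0.0257, -0.0067, 5.66, 0, -5.66, 1],
  [-0.0077, -0.0288, -0.0077, 6.36, 0, -6.36, 1],
  [-0.0088, -0.0319, -0.0088, 7.07, 0, -7.07, 1],
  [-0.011, -0.038, -0.011, 8.49, 0, -8.49, 1],
  [-0.0128, -0.0425, -0.0128, 9.55, 0, -9.55, 1],
  [-0.0146, -0.0469, -0.0146, 10.61, 0, -10.61, 1],
  [-0.0165, -0.0513, -0.0165, 11.67, 0, -11.67, 1],
  [-0.0172, -0.0527, -0.0172, 12.02, 0, -12.02, 1],
  [-0.0172, -0.0527, -0.0172, 12.02, 0, -12.02, 1],
  [-0.0172, -0.0527, -0.0172, 12.02, 0, -12.02, 1],
  [-0.0172, -0.0527, -0.0172, 12.02, 0, -12.02, 1],
])

```text
time_s: 9.57
position: [0.5062, 0.2045, 0.1528]
eef_rot: [-0.534, -0.11, -0.213, 0.811]
ft_force: [0.8, -0.1, 1.0]
opening: 0.0114
```

```bash
python3 - <<'E'
from h import *
s=bot.sense();print(s['time_s'],s['position'],s['opening'],s['ft_force'],s['wrist_torque'],s['joint_pos'].round(2))
a=R.from_quat(s['eef_rot']).as_matrix();print(np.degrees(np.arccos(-a[2,1])))
w=bot.read_camera("wrist")[:,:,::-1];t=bot.read_camera("top")[:,:,::-1];c=bot.read_camera("scene")[:,:,::-1]
cv2.imwrite("pics/f3.png",np.hstack([cv2.resize(w,(400,300)),cv2.resize(c[170:270,260:393],(400,300),interpolation=cv2.INTER_CUBIC)]))
cv2.imwrite("pics/t3.png",t);cv2.imwrite("pics/c3.png",c)
E
```

```text
9.575 [0.50624329 0.20446029 0.15283897] 0.01144264921743277 [ 0.79536186 -0.10530045  0.96278498] [-0.18710332  0.15475129 -0.0330304 ] [ 0.17 -0.56  2.05  0.29  1.11 -1.31]
34.99667381771966
```

View pics/f3.png

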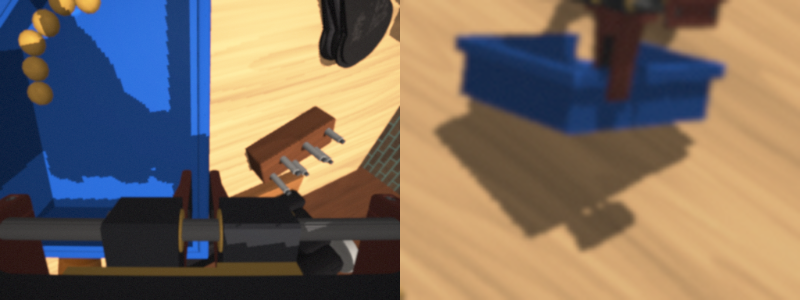

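```bash
cat > feet.py <<'E'
from h import *
im=bot.read_camera("wrist")
h=cv2.cvtColor(im,cv2.COLOR_RGB2HSV);m=cv2.inRange(h,(8,90,60),(30,255,255))
m[:, 240:]=0;m[240:]=0
m=cv2.erode(m,np.ones((3,3)))
n,_,st,ct=cv2.connectedComponentsWithStats(m)
c=bot.calibration("wrist");T=c['T_tool_cam']
print(n-1)
for i in range(1,n):
    if st[i,4]<30: continue
    d=(ct[i]-[c['cx'],c['cy']])/[c['fx'],c['fy']];q=d/(1+c['k1']*(d@d));v=T[:3,:3]@np.r_[q,1];o=T[:3,3]
    p=o+v*(.047-o[1])/v[1];a=np.array([p[0]*1000+55,p[2]*1000+77]);b=a-[-77.2,-52.2]
    print(ct[i].round(0),st[i,4],"tray",a.round(0),"from lip in/along",np.round([(b[0]+b[1])/2**.5,(b[1]-b[0])/2**.5]))
E
python3 feet.py; python3 -c "
import cv2
t=cv2.imread('pics/t3.png');cv2.imwrite('pics/t3c.png',cv2.resize(t[150:250,150:283],(665,500),interpolation=cv2.INTER_CUBIC))"
```

```text
3
[95.  6.] 798 tray [-81. -20.] from lip in/along [20. 26.]
[48. 55.] 2144 tray [-55. -53.] from lip in/along [ 15. -17.]
[ 51. 119.] 588 tray [-16. -59.] from lip in/along [ 38. -48.]
```

View pics/t3c.png

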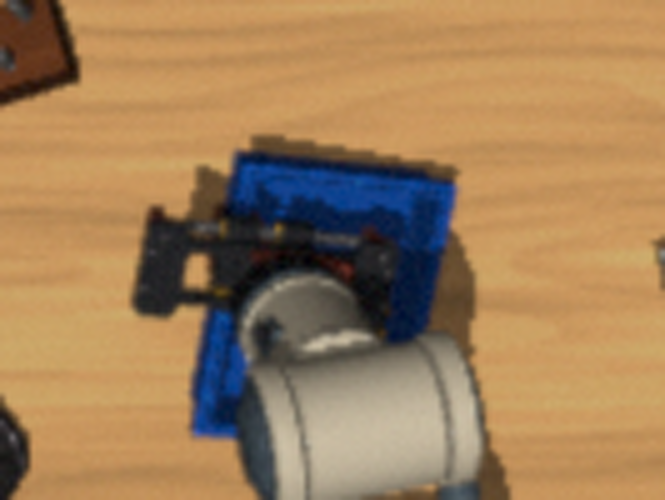

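```bash
python3 - <<'E'
from h import *
c=bot.calibration("wrist");T=c['T_tool_cam']
for px in [(51,119),(45,87),(41,54),(59,28),(79,4),(115,4)]:
    d=(np.array(px)-[c['cx'],c['cy']])/[c['fx'],c['fy']];q=d
    for _ in range(9):q=d/(1+c['k1']*(q@q))
    v=T[:3,:3]@np.r_[q,1];o=T[:3,3]
    p=o+v*(.047-o[1])/v[1];a=np.array([p[0]*1000+55,p[2]*1000+77]);b=a-[-77.2,-52.2]
    print(px,a.round(0),np.round([(b[0]+b[1])/2**.5,(b[1]-b[0])/2**.5]),np.hypot(*b).round())
E
```

```text
(51, 119) [-16. -59.] [ 38. -48.] 62.0
(45, 87) [-36. -59.] [ 24. -34.] 42.0
(41, 54) [-56. -58.] [ 11. -19.] 22.0
(59, 28) [-70. -44.] [11.  1.] 11.0
(79, 4) [-83. -29.] [12. 20.] 24.0
(115, 4) [-83.  -7.] [28. 36.] 45.0
```

Call:
arm_command([
  [0, 0, 0, 0, 0, 0, 1],
  [0, 0, 0, 0, 0, 0, 1],
  [0, 0, 0, 0, 0, 0, 1],
  [0, 0, 0, 0, 0, 0, 1],
  [0, 0, 0, 0, 0, 0, 1],
  [0, 0, 0, 0, 0, 0, 1],
])

```text
time_s: 10.52
position: [0.5062, 0.2044, 0.1529]
eef_rot: [-0.534, -0.11, -0.213, 0.811]
ft_force: [1.7, 0.3, 2.7]
opening: 0.0122
```

```bash
python3 feet.py; python3 - <<'E'
from h import *
s=bot.sense();print(s['time_s'],s['position'],s['opening'],s['ft_force'],abs(s['joint_vel']).max())
print(np.degrees(np.arccos(-R.from_quat(s['eef_rot']).as_matrix()[2,1])))
print(bot.job_done())
E
```

```text
3
[95.  6.] 795 tray [-81. -20.] from lip in/along [20. 26.]
[48. 55.] 2142 tray [-55. -53.] from lip in/along [ 15. -17.]
[ 51. 119.] 592 tray [-16. -59.] from lip in/along [ 38. -48.]
10.575 [0.50618429 0.20437162 0.15295118] 0.011458712410241751 [1.07948974 1.60835633 1.88727854] 0.002090717846892979
35.0193541301151
the job is handed in; nothing more can be done
None
```

I gripped the blue tray by the rim at the hold point with 45 N. I then tipped it about its lip edge in slow steps to 35.0°, stopping at 10.6 s with the arm still holding it.

**Feet:** the wrist picture shows all six inside the tray. They form one touching row: three along the lip, two more up the -y wall and one up the -x wall. Their centres are about 11 to 62 mm from the foot of the lip. They did not move between two looks a second apart. The foot 62 mm out is queued along the wall, not packed right behind the lip; I did not rock the tray to pull it in.

**Tray and grip:**
- The finger opening stayed at 11.5 to 12 mm, and the tray showed no slip in the grip.
- The tool force was a light upward 1 to 3 N, which suggests the lip is still resting on the bench. I inferred this from the force and did not see it.

**What I could not check:** the arm blocked the top camera's view of the lip corner. I did not compare the bystanders before and after, but the arm's path stayed clear of all of them.

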